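# Set the fertiliser shutter lever to the third click

### The job

The red-gripped shutter lever of the fertiliser box on the bench was left one or two clicks open. With a fingertip, push it back to its closed stop, then push it open again, counting the clicks, and stop in the third notch from closed without ever going past it; take the finger away and leave the lever standing there. Push gently, do not grip the lever, and leave the hammer, the screwdriver and the measuring cup as they are.

Things in the scene. Friction and masses are not known exactly. Their poses are not given: they have to be found in the camera images.
- shutter (a joint): Lever angle, rad. 0: closed notch, at the closed stop (-0.012); grows as it opens, clockwise from above. Notches every 0.14: first 0.14, second 0.28, third 0.42, to the sixth at 0.84. A sprung ball holds the lever in each notch; half-way between two it rides over a ridge and the lever snaps on by itself. Leaving a notch takes 4 to 7 N at the grip; the push force falls away at each snap.
- grip (a point): Centre of the lever's grip: an upright red cylinder, 26 mm wide, 58 mm high, 160 mm from the pivot, on a flat dark bar (top 35 mm below this point). On the bar 45 mm nearer the pivot is a brass plunger housing, 18 mm wide, its top 9 mm below this point. This frame turns with the lever: y points from the pivot out along the lever, x the way the grip moves in opening, z up.
- pivot (a point): On the lever's upright pivot axis, 155 mm above the bench. Axes of the box: z up, y from the box to the lever side, x along the box. Closed, the lever points 0.42 rad from this y axis towards -x (the robot's side); opening swings the grip to +x, away from the robot. The notched metal index plate lies under the lever; a yellow stop tab, 32 mm high, stands at each of its ends.
- applicator: The fertiliser box, fixed: an off-white open hopper 240 x 200 mm, rim 300 mm above the bench, on a blue angle-steel frame. Origin on the bench under the hopper's middle, axes as at the pivot, which lies at y = +125 mm; the rim on that side reaches y = +109 mm.
- hammer_mid (a point): Middle of a claw hammer with a yellow handle lying on the bench, 300 mm long, 26 mm thick. To be left alone.
- screwdriver_mid (a point): Middle of a screwdriver with a yellow plastic handle lying on the bench, 210 mm long, 26 mm thick. To be left alone.
- scoop_mid (a point): Centre of a green plastic measuring cup standing on the bench, 84 mm in diameter at the rim, 95 mm high. To be left alone.

How it is judged:
By the outcome, as a careful person would: the job done as asked, in the order asked, and still so for the second after the job is handed in, with the robot touching nothing.
It also fails if it takes over 67 s, if anything falls off the work surface, if the arm or the gripper's body presses on something with over 40 N, if the wrist force passes 120 N, or if a joint passes its speed limit or range.

### The arm

A 7-joint arm with a two-finger parallel gripper is mounted at the origin on the work surface. World frame = base frame: x ahead of the robot, y to its left, z up, the work surface at z = 0. Lengths are in m, angles in rad, forces in N, time in s.
With the tool pointing down it reaches from about 0.425 to 1.025 m from the base axis. Payload 9.4 kg.
Tool frame: the origin (TCP) lies midway between the tips of the shut fingers; the grasp point (between the pads) lies 19 mm behind it (grasp_offset is the distance from the TCP to the grasp point, in m); x points along the fingers, y is the direction in which the jaws open and shut, and the axes are right-handed (so a half turn about x gives the same grasp; the last joint's range is limited). The gripper opens to 85 mm and grips with 20 to 120 N. Pads are 22 mm wide; open, the fingers measure 114 mm over their backs; the gripper's body (76 mm by 85 mm) begins 54 mm behind the grasp point. The pads swing forward as they close: fully open they stand 13 mm farther back than shut.
Start: joints at [1.035, 0.599, -0.003, 1.599, 0.002, 0.943, -0.08], TCP at [0.321, -0.65, 0.205] pointing down, gripper open.
Joint ranges: [-2.57, 2.57], [-0.35, 1.97], [-1.29, 1.29], [0.11, 2.56], [-1.05, 4.19], [0.11, 1.86], [-2.63, 2.63]. Speed limits (rad/s): [2.22, 2.22, 3.01, 3.01, 3.14, 3.14, 3.14].

### API

Orientations are given as a unit quaternion [w, x, y, z].
In Python, from bench import * gives the robot as it stands.
- The arm moves only by the tool play_rows, never from a script. Its argument "plan" is a list of rows, each an object of numbers: "grip": the finger opening in mm, from 0 to 85.4; "tx", "ty", "tz": the shift along the tool's x, y, z in units of 0.6 m (1.0 is 0.6 m); "rx", "ry", "rz": the turn, a rotation vector about the tool's x, y, z in units of pi rad (1.0 is pi rad). In form: [{"grip": .., "tx": .., "ty": .., "tz": .., "rx": .., "ry": .., "rz": ..}, ...]. A call has exactly 8 rows; each row is the pose to reach, as a shift and turn from the pose commanded when the call began, along the tool's axes at that moment, turning the shorter way round; what a row does not reach only later rows make up. A row lasts 1/8 s, in which the tool goes at most 62.5 mm and 10.7 degrees, less where a joint would pass 70% of its speed; a pose out of reach is approached as far as the arm can. A call with a number of a shift or a turn outside -1 to 1 is refused whole. A call with a gripper value outside its range is refused whole. The fingers move at their own pace and stop on an object; "squeeze" is the grip in N (left out, the last holds). Time passes only in rows, so rows that repeat a pose let the fingers close, or fill a call up. It gives the time, the measured TCP pose, the force and the opening at its end, in the units of the state.
- state(): the state, without advancing time (a new reading comes with each control period).
- read_camera(name): name is "scene" or "side" or "wrist"; returns a dict with "image" (420x560x3 uint8, blue, green, red), "K" (3x3 intrinsics, pixels), "R" (3x3) and "t" (3): a world point X has camera coordinates R X + t. Camera axes: x right, y down, z forward; pixel columns grow to the right and rows downward; lengths in m; the calibration is good to about 2 mm. A picture is of the moment at which its call begins. There is no depth.
- hand_in(): hands the job in, once; it reports no verdict.
The state is a dict: "time": time; "joints": joint angles; "qvel": joint speeds; "tau": joint torques, N m; "tcp_pos": TCP position; "orientation": TCP orientation; "contact_force": force on the tool from outside, world axes, zero at the start; "ft_torque": the same for the moment, N m; "grip_width": opening from 0.0 (shut) to 1.0 (fully open).
Only numpy, scipy, OpenCV 4.12 (cv2) and the standard library are available. Lean on these libraries where they do the work, as an engineer would, in place of code of your own. Each camera call takes 0.05 s, during which the arm holds its last target.

## Working session

There is one attempt and no reset: what is moved stays moved. The work goes in short steps, Python scripts to look and compute and a tool call to move; the robot and the scene stay as the last step left them, time stands still between calls to the robot, and variables do not carry over. Pictures are saved under pics/ and viewed, and the job is handed in when it is done.

Besides the shell and the picture viewer there is one more tool, called after "Call:" as name([rows], argument=value, ...), one row to a line, values as JSON. play_rows: Moves the arm, as the interface text tells. Shifts and turns lie within -1 to 1; 1 stands for 0.6 m of shift or pi rad of turn. Its arguments: {"type":"object","properties":{"plan":{"type":"array"},"squeeze":{"type":"number"}},"required":["plan"]}

```bash
mkdir -p pics; ls; python3 - <<'E'
from bench import *
import cv2
print(state())
for n in ["scene","side","wrist"]:
    c=read_camera(n); cv2.imwrite(f"pics/{n}0.png",c["image"]); print(n,c["K"].tolist(),c["R"].tolist(),c["t"].tolist())
E
```

```text
pics
{'time': 0.0, 'joints': array([ 1.03529568,  0.60014289, -0.00251361,  1.60013079,  0.00179398,
        0.94290168, -0.07977624]), 'qvel': array([ 3.73687478e-05, -2.15220138e-03, -9.16164056e-04, -3.19823489e-04,
        4.58150898e-04,  1.85932936e-04, -6.75878802e-04]), 'tau': array([ 7.49644405e-04, -7.76446724e+01,  1.56483784e+00, -2.58008552e+01,
        1.23371487e-02,  9.10479779e-03, -5.63573465e-06]), 'tcp_pos': array([ 0.32082122, -0.64957923,  0.20440426]), 'orientation': array([-0.16028118, -0.68839775, -0.16133919,  0.68875841]), 'contact_force': array([-0.48132513, -0.19273722,  0.12054903]), 'ft_torque': array([-0.00862632,  0.01791481,  0.00775356]), 'grip_width': 0.9983614723742676}
scene [[440.8336739808254, 0.0, 283.9809734523549], [0.0, 440.8336739808254, 210.50817552335815], [0.0, 0.0, 1.0]] [[-0.6440231415798803, 0.7649356424609443, -0.010375741055182857], [0.5739327292198366, 0.4741554849319154, -0.6676659332624738], [-0.505801755077868, -0.4359472892470404, -0.7443887059583223]] [0.27583094724428037, -0.22904715312752721, 1.2605780277998]
side [[424.1346167361182, 0.0, 278.9809235616975], [0.0, 424.1346167361182, 202.56608651389533], [0.0, 0.0, 1.0]] [[-0.8591925946780361, -0.5114921669961906, 0.01280032624446847], [-0.31857361797870726, 0.5152210280663171, -0.7956495096248375], [0.4003734946002052, -0.6876940128718791, -0.6056220021447299]] [0.4499407452799219, 0.23340914859635006, 0.9618562493418669]
wrist [[354.66259277551376, 0.0, 277.8450322938656], [0.0, 354.66259277551376, 209.5042576068841], [0.0, 0.0, 1.0]] [[0.4425014561360724, -0.8967630525338145, -0.002913576443803328], [-0.8569612709501767, -0.42381433034787497, 0.2932555088710924], [-0.26421552075704535, -0.12726916752309086, -0.9560296635508051]] [-0.7230518525080792, -0.03811156323396893, 0.3808046697150266]
```

View pics/scene0.png

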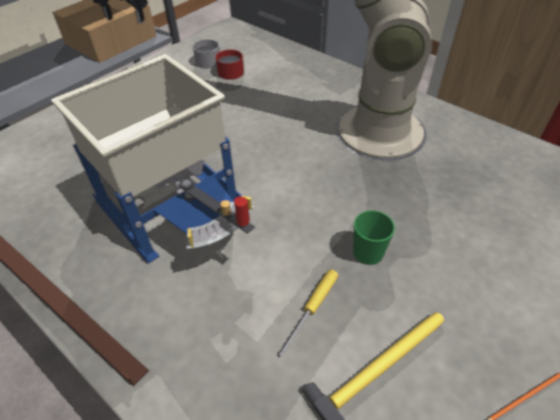

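View pics/side0.png

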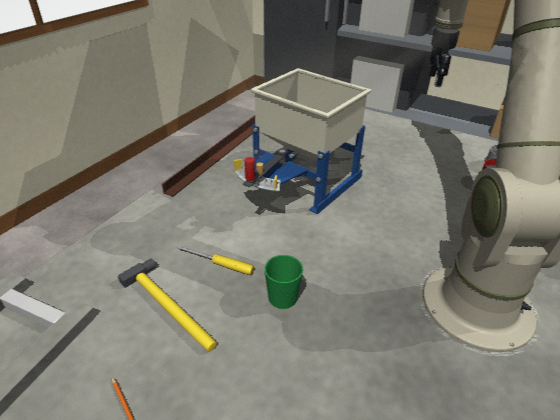

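View pics/wrist0.png

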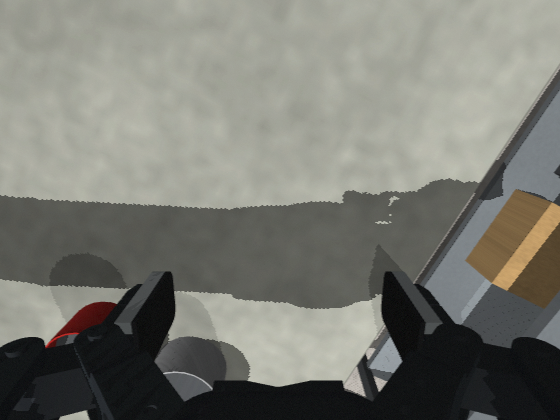

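The scene view shows the box on the left with the red grip at about (242,212) and the rim corners near (57,98), (165,60), (222,97) and (107,152). In the side view the grip is at (250,169). Next I'll measure them.

```bash
cat > h.py <<'E'
from bench import *
import cv2, numpy as np
def ray(c,u,v):
    d=c["R"].T@np.linalg.inv(c["K"])@np.array([u,v,1.]); o=-c["R"].T@c["t"]; return o,d/np.linalg.norm(d)
def plane(c,u,v,z):
    o,d=ray(c,u,v); return o+d*(z-o[2])/d[2]
def tri(c1,p1,c2,p2):
    o1,d1=ray(c1,*p1);o2,d2=ray(c2,*p2)
    A=np.stack([d1,-d2],1); s=np.linalg.lstsq(A,o2-o1,rcond=None)[0]
    a=o1+s[0]*d1;b=o2+s[1]*d2; return (a+b)/2,np.linalg.norm(a-b)
def proj(c,X):
    p=c["K"]@(c["R"]@np.asarray(X)+c["t"]); return p[:2]/p[2]
def blobs(c,lo,hi,roi=None,mn=15):
    h=cv2.cvtColor(c["image"],cv2.COLOR_BGR2HSV); m=cv2.inRange(h,np.array(lo),np.array(hi))
    if roi: 
        k=np.zeros_like(m);k[roi[1]:roi[3],roi[0]:roi[2]]=255;m&=k
    n,l,s,ce=cv2.connectedComponentsWithStats(m)
    return [(s[i].tolist(),ce[i].round(1).tolist()) for i in range(1,n) if s[i][4]>=mn]
def zoom(c,x0,y0,x1,y1,f,name):
    cv2.imwrite(name,cv2.resize(c["image"][y0:y1,x0:x1],None,fx=f,fy=f,interpolation=cv2.INTER_CUBIC))
E
python3 - <<'E'
from h import *
s=read_camera("scene");d=read_camera("side")
rs=blobs(s,(0,150,60),(8,255,255),(200,180,270,250));rd=blobs(d,(0,150,60),(8,255,255),(220,140,280,200));print(rs,rd)
print(tri(s,rs[0][1],d,rd[0][1]))
print("yel",blobs(s,(15,100,80),(32,255,255),(170,180,270,260),5),blobs(d,(15,100,80),(32,255,255),(220,140,300,210),5))
zoom(s,50,50,260,260,2.8,"pics/zs.png");zoom(d,220,60,380,220,3.6,"pics/zd.png")
E
```

```text
[([236, 197, 12, 29, 294], [241.8, 210.8])] [([245, 157, 10, 24, 195], [249.2, 168.3])]
(array([0.58983718, 0.03817293, 0.1896676 ]), np.float64(0.0008870155270436764))
yel [([244, 196, 7, 13, 33], [248.5, 201.2]), ([221, 201, 9, 14, 99], [225.2, 207.4]), ([188, 229, 4, 16, 37], [189.9, 236.3])] [([234, 159, 8, 12, 78], [237.4, 163.9]), ([256, 163, 7, 11, 63], [259.5, 167.6]), ([274, 176, 3, 14, 36], [275.1, 182.4])]
```

View pics/zs.png

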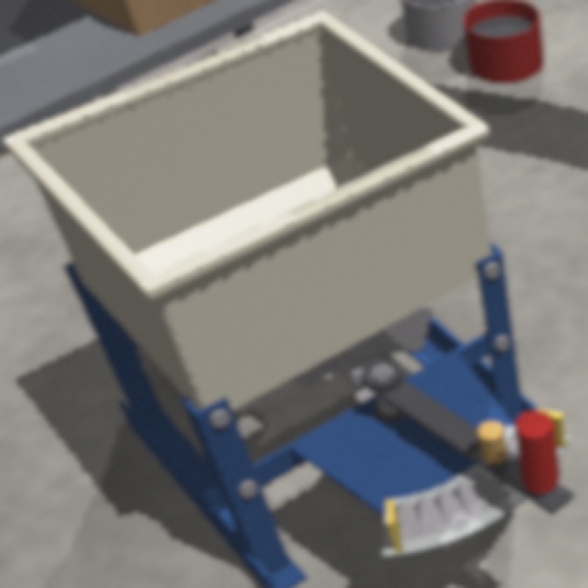

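View pics/zd.png

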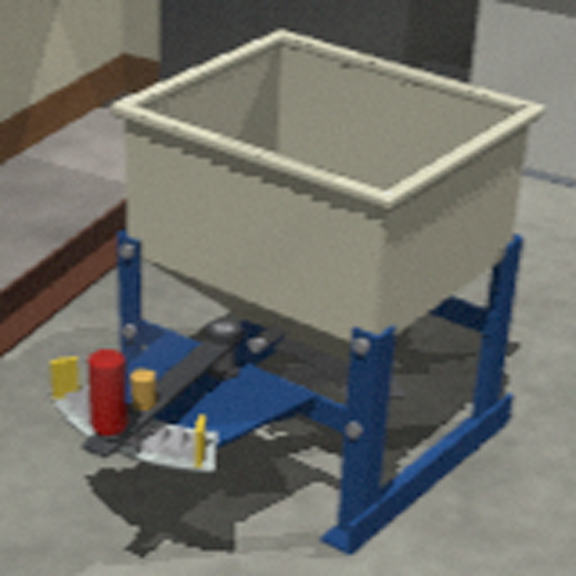

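```bash
python3 - <<'E'
from h import *
s=read_camera("scene");d=read_camera("side")
for c in(s,d): print("cam",(-c["R"].T@c["t"]).round(3))
f=2.8;S=lambda x,y:(50+x/f-.5,50+y/f-.5)
f2=3.6;D=lambda x,y:(220+x/f2-.5,60+y/f2-.5)
print("rim scene",[plane(s,*S(*p),.3).round(3)[:2].tolist() for p in [(7,138),(324,12),(489,128),(150,292)]])
print("rim side",[plane(d,*D(*p),.3).round(3)[:2].tolist() for p in [(113,104),(283,30),(545,106),(386,203)]])
print("pivot",tri(s,S(382,373),d,D(226,328)))
print("A",tri(s,(248.5,201.2),d,(275.1,182.4)),tri(s,(248.5,201.2),d,(237.4,163.9)))
print("B",tri(s,(189.9,236.3),d,(275.1,182.4)),tri(s,(189.9,236.3),d,(237.4,163.9)))
print("plunger",tri(s,(225.2,207.4),d,(259.5,167.6)))
E
```

```text
cam [0.947 0.447 0.788]
cam [0.076 0.771 0.762]
rim scene [[0.679, -0.374], [0.427, -0.338], [0.458, -0.123], [0.711, -0.158]]
rim side [[0.716, -0.163], [0.683, -0.377], [0.431, -0.34], [0.462, -0.119]]
pivot (array([ 0.58888047, -0.12355653,  0.16012006]), np.float64(3.86060776545308e-05))
A (array([0.53635274, 0.0006962 , 0.14503651]), np.float64(0.0018885472572369587)) (array([0.59491261, 0.06855757, 0.22656827]), np.float64(0.02099050346850945))
B (array([ 0.6167102 , -0.11820854,  0.03423944]), np.float64(0.023540889018944564)) (array([ 0.67106937, -0.02308471,  0.1436506 ]), np.float64(0.002198184074373748))
plunger (array([ 0.58983184, -0.00833679,  0.1664372 ]), np.float64(0.0007202851008985755))
```

Both views agree. The pivot is at about (0.589, -0.125) and the box yaw is -0.149 rad. The grip is at (0.590, 0.037, 0.19), a lever angle of about 0.27–0.28, so it stands in the second notch. Next I'll work out the tool axes and the targets.

```bash
cat >> h.py <<'E'
from scipy.spatial.transform import Rotation as Ro
piv=np.array([.5893,-.1248]); CL=-0.271
def gripxy(a): p=CL+a; return piv+.16*np.array([np.sin(p),np.cos(p)])
def tang(a): p=CL+a; return np.array([np.cos(p),-np.sin(p)])
def tool(st): return Ro.from_quat(np.roll(st["orientation"],-1))
def to(st,target,R=None):
    T=tool(st); v=T.inv().apply(np.asarray(target)-st["tcp_pos"])/.6
    print("shift",v.round(4))
    if R is not None: print("turn",((T.inv()*R).as_rotvec()/np.pi).round(4))
E
python3 - <<'E'
from h import *
st=state();T=tool(st);print(T.as_matrix().round(3))
for a in(0,.14,.28,.42):print(a,gripxy(a).round(4))
# tool z along tangent at mean angle .14 (both signs)
for sg in(1,-1):
    t=sg*np.r_[tang(.14),0];x=np.array([0,0,-1.]);y=np.cross(t,x)
    R=Ro.from_matrix(np.stack([x,y,t],1)); print(sg,R.as_matrix().round(3).tolist())
    g=gripxy(.28)+(13+11+14)/1000*tang(.14)
    to(st,[.32,-.65,.43],R);to(st,[*g,.43],R);to(st,[*g,.18],R)
print(st["joints"].round(2))
E
```

```text
[[-0.     0.443 -0.897]
 [ 0.    -0.897 -0.443]
 [-1.    -0.     0.   ]]
0 [0.5465 0.0294]
0.14 [0.5684 0.0338]
0.28 [0.5907 0.0352]
0.42 [0.6131 0.0334]
1 [[0.0, -0.131, 0.991], [0.0, 0.991, 0.131], [-1.0, 0.0, 0.0]]
shift [-0.3749 -0.0008  0.0016]
turn [-8.957e-01 -2.000e-04  1.000e-04]
shift [-0.3747 -0.8044 -0.9687]
turn [-8.957e-01 -2.000e-04  1.000e-04]
shift [ 0.042  -0.8043 -0.9687]
turn [-8.957e-01 -2.000e-04  1.000e-04]
-1 [[-0.0, 0.131, -0.991], [0.0, -0.991, -0.131], [-1.0, 0.0, -0.0]]
shift [-0.3749 -0.0008  0.0016]
turn [1.043e-01 0.000e+00 1.000e-04]
shift [-0.3747 -0.8044 -0.9687]
turn [1.043e-01 0.000e+00 1.000e-04]
shift [ 0.042  -0.8043 -0.9687]
turn [1.043e-01 0.000e+00 1.000e-04]
[ 1.04  0.6  -0.    1.6   0.    0.94 -0.08]
```

Call:
play_rows([
  {"grip":0,"tx":-0.06,"ty":0,"tz":0,"rx":0,"ry":0,"rz":0},
  {"grip":0,"tx":-0.14,"ty":0,"tz":0,"rx":0,"ry":0,"rz":0},
  {"grip":0,"tx":-0.22,"ty":0,"tz":0,"rx":0,"ry":0,"rz":0},
  {"grip":0,"tx":-0.3,"ty":-0.01,"tz":-0.01,"rx":0.01,"ry":0,"rz":0},
  {"grip":0,"tx":-0.36,"ty":-0.03,"tz":-0.036,"rx":0.03,"ry":0,"rz":0},
  {"grip":0,"tx":-0.375,"ty":-0.07,"tz":-0.084,"rx":0.05,"ry":0,"rz":0},
  {"grip":0,"tx":-0.375,"ty":-0.12,"tz":-0.144,"rx":0.07,"ry":0,"rz":0},
  {"grip":0,"tx":-0.375,"ty":-0.17,"tz":-0.205,"rx":0.1043,"ry":0,"rz":0},
])

```text
time: 1.35
tcp_pos: [0.3865, -0.5028, 0.4304]
orientation: [0.045, 0.706, 0.045, -0.706]
contact_force: [0.3, 0.7, 0.1]
grip_width: -0.001
```

```bash
python3 - <<'E'
from h import *
st=state();print(st["time"],st["tcp_pos"],st["joints"].round(2),tool(st).as_matrix().round(3).tolist(),st["contact_force"],st["grip_width"])
g=gripxy(.28)+(38)/1000*tang(.14)
to(st,[*g,.43]);to(st,[*g,.18])
E
```

```text
1.35 [ 0.38654997 -0.5027818   0.43044737] [ 0.79  0.32  0.05  1.51 -0.02  1.31 -0.6 ] [[0.0, 0.128, -0.992], [-0.0, -0.992, -0.128], [-1.0, 0.0, -0.0]] [0.29973404 0.66436361 0.09669899] -0.0006395444039410742
shift [ 7.000e-04 -8.461e-01 -5.152e-01]
shift [ 0.4174 -0.8462 -0.5151]
```

Call:
play_rows([
  {"grip":0,"tx":0,"ty":-0.08,"tz":-0.049,"rx":0,"ry":0,"rz":0},
  {"grip":0,"tx":0,"ty":-0.16,"tz":-0.098,"rx":0,"ry":0,"rz":0},
  {"grip":0,"tx":0,"ty":-0.24,"tz":-0.147,"rx":0,"ry":0,"rz":0},
  {"grip":0,"tx":0,"ty":-0.32,"tz":-0.196,"rx":0,"ry":0,"rz":0},
  {"grip":0,"tx":0,"ty":-0.4,"tz":-0.244,"rx":0,"ry":0,"rz":0},
  {"grip":0,"tx":0,"ty":-0.48,"tz":-0.293,"rx":0,"ry":0,"rz":0},
  {"grip":0,"tx":0,"ty":-0.56,"tz":-0.341,"rx":0,"ry":0,"rz":0},
  {"grip":0,"tx":0,"ty":-0.63,"tz":-0.385,"rx":0,"ry":0,"rz":0},
])

```text
time: 2.35
tcp_pos: [0.5662, -0.097, 0.4305]
orientation: [0.047, 0.706, 0.047, -0.705]
contact_force: [1.1, -0.1, -0.6]
grip_width: -0.001
```

Call:
play_rows([
  {"grip":0,"tx":0,"ty":-0.07,"tz":-0.045,"rx":0,"ry":0,"rz":0},
  {"grip":0,"tx":0,"ty":-0.14,"tz":-0.085,"rx":0,"ry":0,"rz":0},
  {"grip":0,"tx":0,"ty":-0.19,"tz":-0.115,"rx":0,"ry":0,"rz":0},
  {"grip":0,"tx":0,"ty":-0.216,"tz":-0.13,"rx":0,"ry":0,"rz":0},
  {"grip":0,"tx":0.03,"ty":-0.216,"tz":-0.13,"rx":0,"ry":0,"rz":0},
  {"grip":0,"tx":0.08,"ty":-0.216,"tz":-0.13,"rx":0,"ry":0,"rz":0},
  {"grip":0,"tx":0.13,"ty":-0.216,"tz":-0.13,"rx":0,"ry":0,"rz":0},
  {"grip":0,"tx":0.17,"ty":-0.216,"tz":-0.13,"rx":0,"ry":0,"rz":0},
])

```text
time: 3.35
tcp_pos: [0.6257, 0.0382, 0.3272]
orientation: [-0.046, -0.705, -0.046, 0.706]
contact_force: [-0.0, 0.5, 0.1]
grip_width: -0.004
```

```bash
python3 - <<'E'
from h import *
st=state();print(st["time"],st["tcp_pos"],st["joints"].round(2),tool(st).as_matrix().round(3).tolist(),st["contact_force"],st["grip_width"])
g=gripxy(.28)+(38)/1000*tang(.14)
to(st,[*g,.18])
for n in["scene","side","wrist"]: cv2.imwrite(f"pics/{n}1.png",read_camera(n)["image"])
E
```

```text
3.35 [0.62572374 0.03817432 0.32719456] [ 0.    0.38 -0.22  1.68  0.09  1.1  -1.69] [[-0.001, 0.129, -0.992], [-0.001, -0.992, -0.129], [-1.0, 0.001, 0.001]] [-0.0143389   0.50235188  0.13285228] -0.003998071365661734
shift [ 0.2453 -0.0029 -0.0051]
```

View pics/wrist1.png

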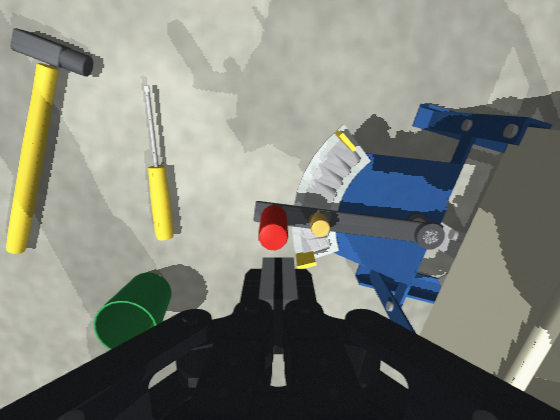

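View pics/scene1.png

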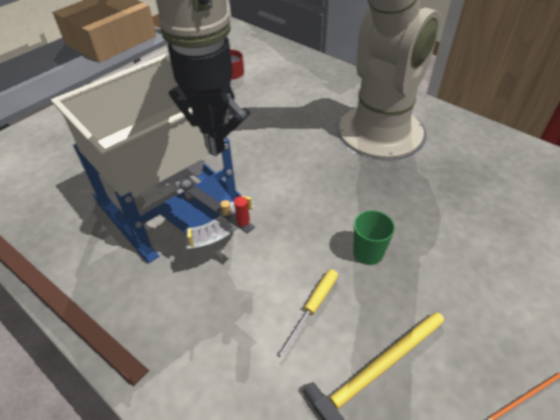

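The wrist view shows the grip top at about (272,214), the pivot bolt at (430,235), the tabs at (346,140) and (305,258), and the fingertips at (278,262). I'll cross-check these positions before descending.

```bash
python3 - <<'E'
from h import *
st=state();c=read_camera("wrist");d=read_camera("side");zoom(c,180,100,480,320,2.6,"pics/wz.png")
print("tip proj",proj(c,st["tcp_pos"]))
r=blobs(c,(0,150,60),(8,255,255),(230,180,320,270));print(r)
print("wrist+side grip",tri(c,r[0][1],d,blobs(d,(0,150,60),(8,255,255),(220,140,280,200))[0][1]))
for a in(.14,.28,.42):
    print(a,"grip top",proj(c,[*gripxy(a),.217]).round(1),"bot",proj(c,[*gripxy(a),.16]).round(1))
print("pivot",proj(c,[*piv,.16]),"plane",plane(c,430,235,.16))
E
```

```text
tip proj [279.65162401 251.93970222]
[([259, 206, 29, 45, 1051], [273.3, 228.4])]
wrist+side grip (array([0.58808152, 0.0391872 , 0.19038842]), np.float64(0.0013713844427855706))
0.14 grip top [275.7 260.5] bot [276.1 236.2]
0.28 grip top [277.5 236.3] bot [277.6 215.3]
0.42 grip top [283.1 211.6] bot [282.3 194. ]
pivot [433.69862938 236.0058083 ] plane [ 0.5898802  -0.12079927  0.16      ]
```

View pics/wz.png

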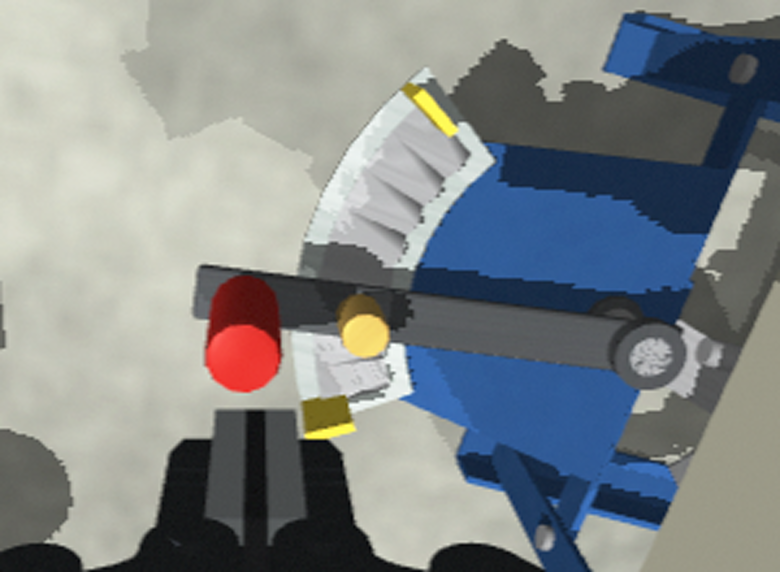

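```bash
sed -i 's/-.1248/-.1215/; s/piv=np.array(\[.5893/piv=np.array([.589/' h.py; grep piv= h.py
```

```text
piv=np.array([.589,-.1215]); CL=-0.271
```

Call:
play_rows([
  {"grip":0,"tx":0.03,"ty":0,"tz":-0.004,"rx":0,"ry":0,"rz":0},
  {"grip":0,"tx":0.07,"ty":0,"tz":-0.004,"rx":0,"ry":0,"rz":0},
  {"grip":0,"tx":0.12,"ty":0,"tz":-0.004,"rx":0,"ry":0,"rz":0},
  {"grip":0,"tx":0.17,"ty":0,"tz":-0.004,"rx":0,"ry":0,"rz":0},
  {"grip":0,"tx":0.21,"ty":0,"tz":-0.004,"rx":0,"ry":0,"rz":0},
  {"grip":0,"tx":0.235,"ty":0,"tz":-0.004,"rx":0,"ry":0,"rz":0},
  {"grip":0,"tx":0.243,"ty":0,"tz":-0.004,"rx":0,"ry":0,"rz":0},
  {"grip":0,"tx":0.243,"ty":0,"tz":-0.004,"rx":0,"ry":0,"rz":0},
])

```text
time: 4.6
tcp_pos: [0.6288, 0.04, 0.1827]
orientation: [0.046, 0.706, 0.046, -0.705]
contact_force: [0.0, -0.0, 0.8]
grip_width: -0.001
```

```bash
cat > look.py <<'E'
import sys
from h import *
st=state();print(st["time"],st["tcp_pos"].round(4),"F",st["contact_force"].round(2),tool(st).as_matrix().round(3).tolist())
n=sys.argv[1]
for k in("side","scene","wrist"):
    c=read_camera(k)
    roi={"side":(220,60,380,220),"scene":(150,130,290,270),"wrist":(180,130,440,330)}[k]
    zoom(c,*roi,{"side":3.6,"scene":4,"wrist":2.8}[k],f"pics/{k}{n}.png")
    print(k,blobs(c,(0,150,60),(8,255,255),roi))
E
python3 look.py 2
```

```text
4.6 [0.6288 0.04   0.1827] F [ 0.01 -0.02  0.84] [[0.0, 0.131, -0.991], [0.0, -0.991, -0.131], [-1.0, -0.0, -0.0]]
side [([245, 157, 10, 24, 207], [249.2, 168.5])]
scene [([237, 201, 11, 25, 228], [242.4, 213.5])]
wrist []
```

View pics/side2.png

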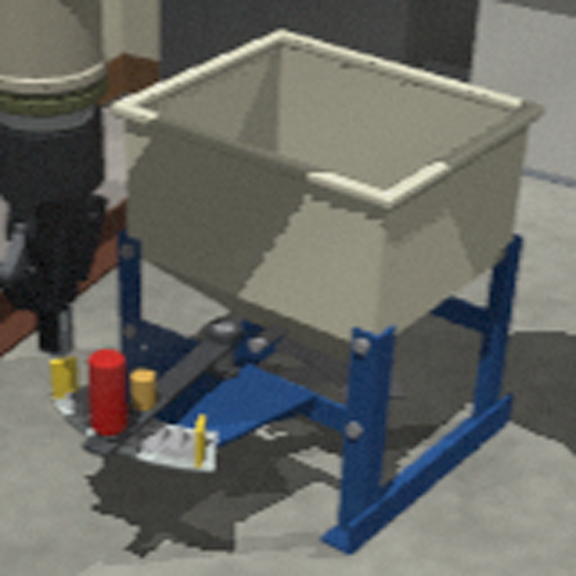

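View pics/wrist2.png

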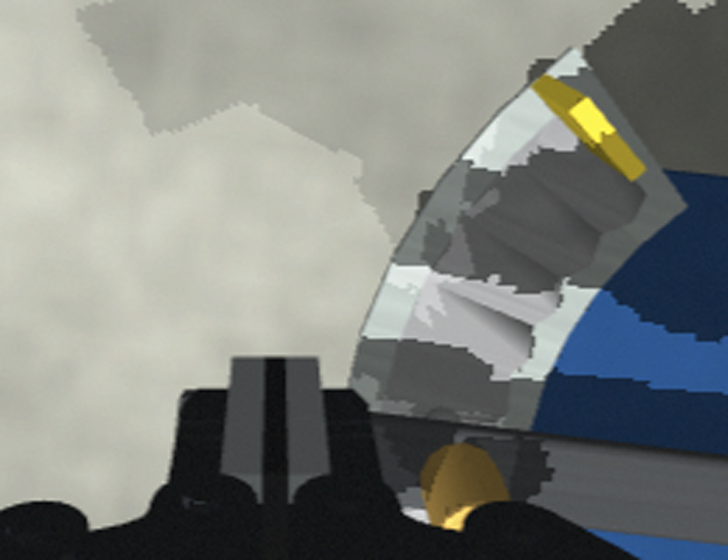

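View pics/scene2.png

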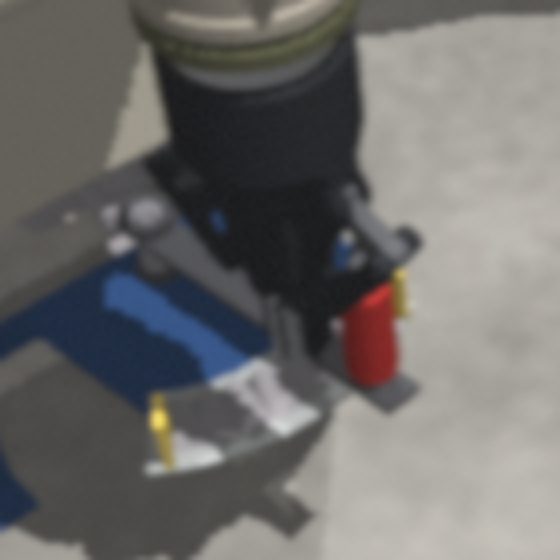

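The finger stands clear on the opening side of the grip with about a 14 mm gap. Now I'll push it gently towards closed.

Call:
play_rows([
  {"grip":0,"tx":0,"ty":0,"tz":0.007,"rx":0,"ry":0,"rz":0},
  {"grip":0,"tx":0,"ty":0,"tz":0.013,"rx":0,"ry":0,"rz":0},
  {"grip":0,"tx":0,"ty":0,"tz":0.018,"rx":0,"ry":0,"rz":0},
  {"grip":0,"tx":0,"ty":0,"tz":0.021,"rx":0,"ry":0,"rz":0},
  {"grip":0,"tx":0,"ty":0,"tz":0.024,"rx":0,"ry":0,"rz":0},
  {"grip":0,"tx":0,"ty":0,"tz":0.027,"rx":0,"ry":0,"rz":0},
  {"grip":0,"tx":0,"ty":0,"tz":0.03,"rx":0,"ry":0,"rz":0},
  {"grip":0,"tx":0,"ty":0,"tz":0.033,"rx":0,"ry":0,"rz":0},
])

```text
time: 5.75
tcp_pos: [0.6113, 0.0378, 0.1828]
orientation: [0.046, 0.707, 0.047, -0.704]
contact_force: [8.9, 1.3, -5.5]
grip_width: 0.001
```

```bash
cat >> h.py <<'E'
n0=tang(.14)
def rep():
    st=state(); s=(st["tcp_pos"][:2]-piv)@n0
    print("t",st["time"],"s",(s*1000).round(2),"F.n",(st["contact_force"][:2]@n0).round(2),st["contact_force"].round(2))
    c=read_camera("side");b=blobs(c,(0,150,60),(8,255,255),(220,140,290,210));print("side red",b)
    for x in b[:1]:
        best=min(np.arange(-.02,.9,.005),key=lambda a:abs(proj(c,[*gripxy(a),.19])[0]-x[1][0])); print("angle est",best.round(3), "res v",(proj(c,[*gripxy(best),.19])-x[1]).round(1))
E
python3 -c "
from h import *
rep()"
```

```text
t 5.75 s 42.88 F.n 8.99 [ 8.9   1.28 -5.54]
side red [([245, 157, 11, 24, 207], [250.1, 168.7])]
angle est 0.26 res v [ 0.  -0.3]
```

Call:
play_rows([
  {"grip":0,"tx":0,"ty":0,"tz":0.003,"rx":0,"ry":0,"rz":0},
  {"grip":0,"tx":0,"ty":0,"tz":0.006,"rx":0,"ry":0,"rz":0},
  {"grip":0,"tx":0,"ty":0,"tz":0.009,"rx":0,"ry":0,"rz":0},
  {"grip":0,"tx":0,"ty":0,"tz":0.012,"rx":0,"ry":0,"rz":0},
  {"grip":0,"tx":0,"ty":0,"tz":0.015,"rx":0,"ry":0,"rz":0},
  {"grip":0,"tx":0,"ty":0,"tz":0.018,"rx":0,"ry":0,"rz":0},
  {"grip":0,"tx":0,"ty":0,"tz":0.021,"rx":0,"ry":0,"rz":0},
  {"grip":0,"tx":0,"ty":0,"tz":0.024,"rx":0,"ry":0,"rz":0},
])

```text
time: 6.8
tcp_pos: [0.5942, 0.0351, 0.1824]
orientation: [-0.046, -0.705, -0.046, 0.706]
contact_force: [0.8, 0.1, -0.1]
grip_width: 0.002
```

```bash
python3 -c "
from h import *
rep()"
```

```text
t 6.8 s 25.61 F.n 0.8 [ 0.8  0.1 -0.1]
side red [([253, 160, 10, 23, 207], [257.2, 171.0])]
angle est 0.135 res v [-0.1 -0.6]
```

One click down: the lever is now in the first notch. I'll go on to closed.

Call:
play_rows([
  {"grip":0,"tx":0,"ty":0,"tz":0.003,"rx":0,"ry":0,"rz":0},
  {"grip":0,"tx":0,"ty":0,"tz":0.006,"rx":0,"ry":0,"rz":0},
  {"grip":0,"tx":0,"ty":0,"tz":0.009,"rx":0,"ry":0,"rz":0},
  {"grip":0,"tx":0,"ty":0,"tz":0.012,"rx":0,"ry":0,"rz":0},
  {"grip":0,"tx":0,"ty":0,"tz":0.015,"rx":0,"ry":0,"rz":0},
  {"grip":0,"tx":0,"ty":0,"tz":0.018,"rx":0,"ry":0,"rz":0},
  {"grip":0,"tx":0,"ty":0,"tz":0.021,"rx":0,"ry":0,"rz":0},
  {"grip":0,"tx":0,"ty":0,"tz":0.024,"rx":0,"ry":0,"rz":0},
])

```text
time: 7.85
tcp_pos: [0.5823, 0.0341, 0.1828]
orientation: [0.046, 0.707, 0.047, -0.704]
contact_force: [5.0, 1.6, -3.2]
grip_width: -0.001
```

```bash
python3 -c "
from h import *
rep()"
```

```text
t 7.85 s 13.67 F.n 5.17 [ 5.01  1.62 -3.18]
side red [([256, 160, 10, 24, 213], [260.3, 171.5])]
angle est 0.08 res v [ 0.1 -0.3]
```

Call:
play_rows([
  {"grip":0,"tx":0,"ty":0,"tz":0.002,"rx":0,"ry":0,"rz":0},
  {"grip":0,"tx":0,"ty":0,"tz":0.004,"rx":0,"ry":0,"rz":0},
  {"grip":0,"tx":0,"ty":0,"tz":0.006,"rx":0,"ry":0,"rz":0},
  {"grip":0,"tx":0,"ty":0,"tz":0.008,"rx":0,"ry":0,"rz":0},
  {"grip":0,"tx":0,"ty":0,"tz":0.01,"rx":0,"ry":0,"rz":0},
  {"grip":0,"tx":0,"ty":0,"tz":0.012,"rx":0,"ry":0,"rz":0},
  {"grip":0,"tx":0,"ty":0,"tz":0.014,"rx":0,"ry":0,"rz":0},
  {"grip":0,"tx":0,"ty":0,"tz":0.014,"rx":0,"ry":0,"rz":0},
])

```text
time: 8.9
tcp_pos: [0.5719, 0.0324, 0.1825]
orientation: [-0.046, -0.706, -0.046, 0.706]
contact_force: [-0.5, 0.6, -0.9]
grip_width: -0.003
```

```bash
python3 -c "
from h import *
rep()"
```

```text
t 8.9 s 3.18 F.n -0.37 [-0.45  0.56 -0.91]
side red [([261, 161, 10, 24, 212], [265.7, 172.6])]
angle est -0.005 res v [-0.1 -0.5]
```

It snapped into the closed notch. I'll press gently on until the stop is felt.

Call:
play_rows([
  {"grip":0,"tx":0,"ty":0,"tz":0.001,"rx":0,"ry":0,"rz":0},
  {"grip":0,"tx":0,"ty":0,"tz":0.002,"rx":0,"ry":0,"rz":0},
  {"grip":0,"tx":0,"ty":0,"tz":0.003,"rx":0,"ry":0,"rz":0},
  {"grip":0,"tx":0,"ty":0,"tz":0.004,"rx":0,"ry":0,"rz":0},
  {"grip":0,"tx":0,"ty":0,"tz":0.005,"rx":0,"ry":0,"rz":0},
  {"grip":0,"tx":0,"ty":0,"tz":0.006,"rx":0,"ry":0,"rz":0},
  {"grip":0,"tx":0,"ty":0,"tz":0.006,"rx":0,"ry":0,"rz":0},
  {"grip":0,"tx":0,"ty":0,"tz":0.006,"rx":0,"ry":0,"rz":0},
])

```text
time: 9.95
tcp_pos: [0.5686, 0.032, 0.1825]
orientation: [0.046, 0.706, 0.046, -0.706]
contact_force: [-0.4, -0.0, -0.8]
grip_width: 0.003
```

```bash
python3 -c "
from h import *
rep()"
```

```text
t 9.95 s -0.21 F.n -0.42 [-0.42 -0.04 -0.78]
side red [([261, 161, 10, 24, 211], [265.8, 172.5])]
angle est -0.01 res v [ 0.1 -0.3]
```

Call:
play_rows([
  {"grip":0,"tx":0,"ty":0,"tz":0.001,"rx":0,"ry":0,"rz":0},
  {"grip":0,"tx":0,"ty":0,"tz":0.002,"rx":0,"ry":0,"rz":0},
  {"grip":0,"tx":0,"ty":0,"tz":0.003,"rx":0,"ry":0,"rz":0},
  {"grip":0,"tx":0,"ty":0,"tz":0.004,"rx":0,"ry":0,"rz":0},
  {"grip":0,"tx":0,"ty":0,"tz":0.005,"rx":0,"ry":0,"rz":0},
  {"grip":0,"tx":0,"ty":0,"tz":0.005,"rx":0,"ry":0,"rz":0},
  {"grip":0,"tx":0,"ty":0,"tz":0.005,"rx":0,"ry":0,"rz":0},
  {"grip":0,"tx":0,"ty":0,"tz":0.005,"rx":0,"ry":0,"rz":0},
])

```text
time: 11.0
tcp_pos: [0.5672, 0.0317, 0.1827]
orientation: [0.046, 0.707, 0.046, -0.704]
contact_force: [7.6, 0.3, -3.8]
grip_width: 0.003
```

```bash
python3 -c "
from h import *
rep()"
```

```text
t 11.0 s -1.58 F.n 7.53 [ 7.55  0.34 -3.8 ]
side red [([262, 161, 10, 24, 216], [266.2, 172.5])]
angle est -0.015 res v [ 0.1 -0.3]
```

Call:
play_rows([
  {"grip":0,"tx":0,"ty":0,"tz":0.001,"rx":0,"ry":0,"rz":0},
  {"grip":0,"tx":0,"ty":0,"tz":0.001,"rx":0,"ry":0,"rz":0},
  {"grip":0,"tx":0,"ty":0,"tz":0.002,"rx":0,"ry":0,"rz":0},
  {"grip":0,"tx":0,"ty":0,"tz":0.002,"rx":0,"ry":0,"rz":0},
  {"grip":0,"tx":0,"ty":0,"tz":0.003,"rx":0,"ry":0,"rz":0},
  {"grip":0,"tx":0,"ty":0,"tz":0.003,"rx":0,"ry":0,"rz":0},
  {"grip":0,"tx":0,"ty":0,"tz":0.003,"rx":0,"ry":0,"rz":0},
  {"grip":0,"tx":0,"ty":0,"tz":0.003,"rx":0,"ry":0,"rz":0},
])

```text
time: 12.05
tcp_pos: [0.5665, 0.0316, 0.1828]
orientation: [0.046, 0.707, 0.046, -0.704]
contact_force: [10.8, -0.6, -6.1]
grip_width: -0.002
```

```bash
python3 -c "
from h import *
rep()"; python3 look.py 3
```

```text
t 12.05 s -2.32 F.n 10.59 [10.76 -0.64 -6.07]
side red [([262, 161, 10, 24, 217], [266.4, 172.6])]
angle est -0.015 res v [-0.1 -0.4]
12.1 [0.5665 0.0316 0.1828] F [11.01  0.81 -5.55] [[0.005, 0.131, -0.991], [0.001, -0.991, -0.131], [-1.0, -0.0, -0.005]]
side [([262, 161, 10, 24, 214], [266.6, 172.5])]
scene [([251, 183, 11, 27, 220], [256.6, 197.3])]
wrist [([267, 255, 14, 2, 20], [273.2, 255.7]), ([254, 259, 8, 10, 47], [258.4, 264.7])]
```

View pics/side3.png

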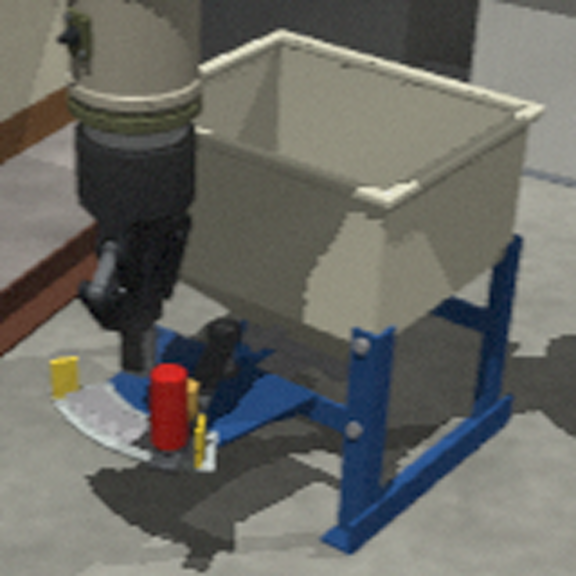

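Call:
play_rows([
  {"grip":0,"tx":0,"ty":0,"tz":0.001,"rx":0,"ry":0,"rz":0},
  {"grip":0,"tx":0,"ty":0,"tz":0.002,"rx":0,"ry":0,"rz":0},
  {"grip":0,"tx":0,"ty":0,"tz":0.003,"rx":0,"ry":0,"rz":0},
  {"grip":0,"tx":0,"ty":0,"tz":0.003,"rx":0,"ry":0,"rz":0},
  {"grip":0,"tx":0,"ty":0,"tz":0.004,"rx":0,"ry":0,"rz":0},
  {"grip":0,"tx":0,"ty":0,"tz":0.004,"rx":0,"ry":0,"rz":0},
  {"grip":0,"tx":0,"ty":0,"tz":0.004,"rx":0,"ry":0,"rz":0},
  {"grip":0,"tx":0,"ty":0,"tz":0.004,"rx":0,"ry":0,"rz":0},
])

```text
time: 13.25
tcp_pos: [0.5664, 0.0316, 0.1831]
orientation: [0.046, 0.709, 0.047, -0.702]
contact_force: [17.9, 0.7, -11.3]
grip_width: 0.0
```

```bash
python3 -c "
from h import *
rep()"
```

```text
t 13.25 s -2.44 F.n 17.81 [ 17.88   0.65 -11.34]
side red [([262, 161, 10, 24, 213], [266.7, 172.7])]
angle est -0.02 res v [-0.1 -0.4]
```

Force rose by 7 N with only 0.1 mm of movement, so the lever is at the closed stop. Now I'll retreat, lift and go round to the robot side of the grip.

Call:
play_rows([
  {"grip":0,"tx":0,"ty":0,"tz":-0.01,"rx":0,"ry":0,"rz":0},
  {"grip":0,"tx":0,"ty":0,"tz":-0.025,"rx":0,"ry":0,"rz":0},
  {"grip":0,"tx":0,"ty":0,"tz":-0.035,"rx":0,"ry":0,"rz":0},
  {"grip":0,"tx":-0.02,"ty":0,"tz":-0.035,"rx":0,"ry":0,"rz":0},
  {"grip":0,"tx":-0.06,"ty":0,"tz":-0.035,"rx":0,"ry":0,"rz":0},
  {"grip":0,"tx":-0.1,"ty":0,"tz":-0.035,"rx":0,"ry":0,"rz":0},
  {"grip":0,"tx":-0.13,"ty":0,"tz":-0.035,"rx":0,"ry":0,"rz":0},
  {"grip":0,"tx":-0.13,"ty":0,"tz":-0.035,"rx":0,"ry":0,"rz":0},
])

```text
time: 14.3
tcp_pos: [0.5826, 0.0338, 0.2623]
orientation: [0.046, 0.707, 0.046, -0.705]
contact_force: [-0.1, -0.1, 0.1]
grip_width: 0.001
```

```bash
python3 -c "
from h import *
rep(); st=state(); print(st['tcp_pos'])
e=np.array([-n0[1],n0[0]]); xy=piv-.064*n0+.158*e
to(st,[*xy,st['tcp_pos'][2]]); to(st,[*xy,.1825])"; python3 look.py 4
```

```text
t 14.3 s 13.91 F.n -0.08 [-0.07 -0.09  0.08]
side red [([261, 161, 11, 24, 206], [266.0, 172.5])]
angle est -0.01 res v [-0.1 -0.3]
[0.58203221 0.03370499 0.26117714]
shift [-1.000e-04 -5.400e-03  1.289e-01]
shift [ 0.131  -0.0054  0.1291]
14.35 [0.582  0.0337 0.2612] F [ 0.43  0.44 -0.38] [[0.001, 0.131, -0.991], [-0.0, -0.991, -0.131], [-1.0, 0.0, -0.001]]
side [([261, 161, 11, 24, 207], [265.9, 172.5])]
scene [([250, 183, 12, 27, 274], [255.5, 196.0])]
wrist [([256, 231, 35, 38, 777], [273.2, 246.3])]
```

View pics/wrist4.png

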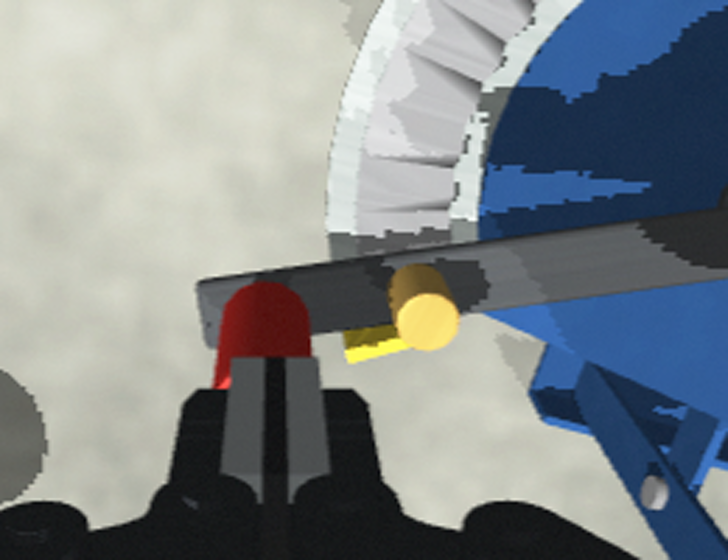

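Call:
play_rows([
  {"grip":0,"tx":0,"ty":0,"tz":0.04,"rx":0,"ry":0,"rz":0},
  {"grip":0,"tx":0,"ty":-0.005,"tz":0.09,"rx":0,"ry":0,"rz":0},
  {"grip":0,"tx":0,"ty":-0.005,"tz":0.129,"rx":0,"ry":0,"rz":0},
  {"grip":0,"tx":0,"ty":-0.005,"tz":0.129,"rx":0,"ry":0,"rz":0},
  {"grip":0,"tx":0.04,"ty":-0.005,"tz":0.129,"rx":0,"ry":0,"rz":0},
  {"grip":0,"tx":0.09,"ty":-0.005,"tz":0.129,"rx":0,"ry":0,"rz":0},
  {"grip":0,"tx":0.125,"ty":-0.005,"tz":0.129,"rx":0,"ry":0,"rz":0},
  {"grip":0,"tx":0.131,"ty":-0.005,"tz":0.129,"rx":0,"ry":0,"rz":0},
])

```text
time: 15.5
tcp_pos: [0.505, 0.0267, 0.1803]
orientation: [-0.046, -0.705, -0.046, 0.707]
contact_force: [0.8, -0.2, -0.3]
grip_width: 0.001
```

```bash
python3 -c "
from h import *
rep()"; python3 look.py 5
```

```text
t 15.5 s -63.9 F.n 0.76 [ 0.8  -0.24 -0.27]
side red [([262, 161, 9, 24, 198], [266.0, 172.8])]
angle est -0.01 res v [-0.1 -0.6]
15.55 [0.5053 0.0268 0.1808] F [-0.24  0.59 -0.32] [[-0.002, 0.131, -0.991], [0.0, -0.991, -0.131], [-1.0, -0.0, 0.002]]
side [([262, 161, 10, 24, 201], [266.0, 172.9])]
scene [([250, 183, 12, 27, 272], [255.5, 195.9])]
wrist [([248, 147, 62, 77, 3655], [278.6, 186.0])]
```

View pics/wrist5.png

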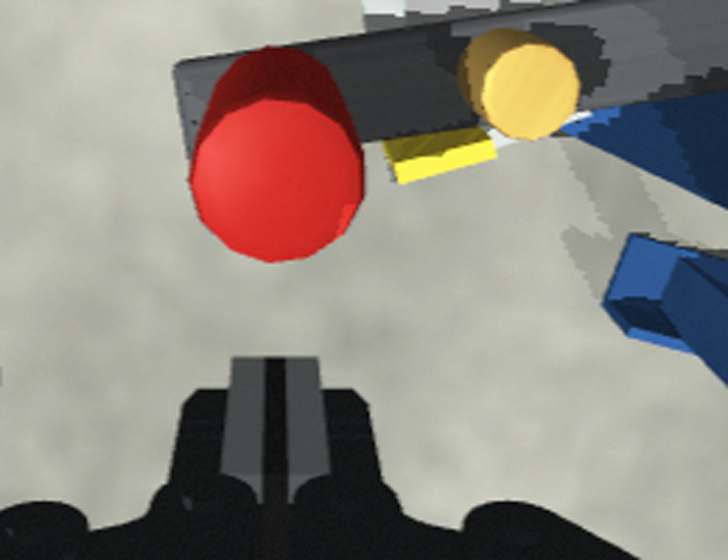

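View pics/scene5.png

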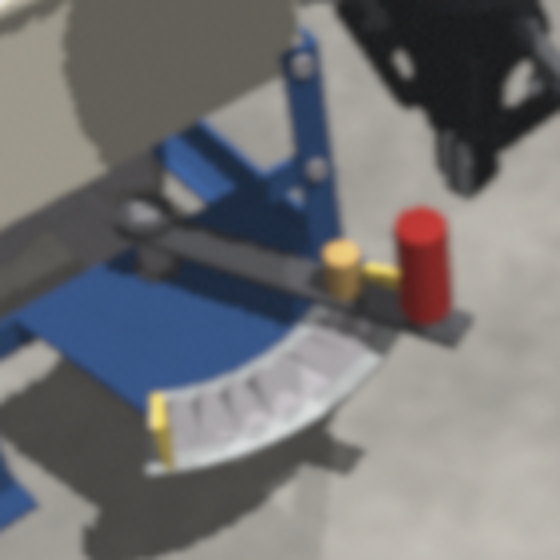

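Call:
play_rows([
  {"grip":0,"tx":0,"ty":0,"tz":-0.004,"rx":0,"ry":0,"rz":0},
  {"grip":0,"tx":0,"ty":0,"tz":-0.009,"rx":0,"ry":0,"rz":0},
  {"grip":0,"tx":0,"ty":0,"tz":-0.014,"rx":0,"ry":0,"rz":0},
  {"grip":0,"tx":0,"ty":0,"tz":-0.019,"rx":0,"ry":0,"rz":0},
  {"grip":0,"tx":0,"ty":0,"tz":-0.023,"rx":0,"ry":0,"rz":0},
  {"grip":0,"tx":0,"ty":0,"tz":-0.026,"rx":0,"ry":0,"rz":0},
  {"grip":0,"tx":0,"ty":0,"tz":-0.028,"rx":0,"ry":0,"rz":0},
  {"grip":0,"tx":0,"ty":0,"tz":-0.03,"rx":0,"ry":0,"rz":0},
])

```text
time: 16.7
tcp_pos: [0.5214, 0.0288, 0.1816]
orientation: [-0.046, -0.705, -0.046, 0.707]
contact_force: [-6.3, -0.6, 5.0]
grip_width: -0.001
```

```bash
python3 -c "
from h import *
rep()"
```

```text
t 16.7 s -47.35 F.n -6.27 [-6.26 -0.55  4.96]
side red [([261, 161, 10, 24, 190], [265.7, 173.1])]
angle est -0.005 res v [-0.1 -1. ]
```

Call:
play_rows([
  {"grip":0,"tx":0,"ty":0,"tz":-0.002,"rx":0,"ry":0,"rz":0},
  {"grip":0,"tx":0,"ty":0,"tz":-0.004,"rx":0,"ry":0,"rz":0},
  {"grip":0,"tx":0,"ty":0,"tz":-0.006,"rx":0,"ry":0,"rz":0},
  {"grip":0,"tx":0,"ty":0,"tz":-0.008,"rx":0,"ry":0,"rz":0},
  {"grip":0,"tx":0,"ty":0,"tz":-0.01,"rx":0,"ry":0,"rz":0},
  {"grip":0,"tx":0,"ty":0,"tz":-0.012,"rx":0,"ry":0,"rz":0},
  {"grip":0,"tx":0,"ty":0,"tz":-0.014,"rx":0,"ry":0,"rz":0},
  {"grip":0,"tx":0,"ty":0,"tz":-0.016,"rx":0,"ry":0,"rz":0},
])

```text
time: 17.75
tcp_pos: [0.5308, 0.0308, 0.1814]
orientation: [-0.046, -0.705, -0.047, 0.707]
contact_force: [-2.5, 1.3, 1.1]
grip_width: -0.001
```

```bash
python3 -c "
from h import *
rep()"
```

```text
t 17.75 s -37.79 F.n -2.28 [-2.47  1.29  1.08]
side red [([257, 161, 11, 23, 191], [261.9, 172.2])]
angle est 0.055 res v [ 0.  -0.7]
```

Call:
play_rows([
  {"grip":0,"tx":0,"ty":0,"tz":-0.002,"rx":0,"ry":0,"rz":0},
  {"grip":0,"tx":0,"ty":0,"tz":-0.004,"rx":0,"ry":0,"rz":0},
  {"grip":0,"tx":0,"ty":0,"tz":-0.006,"rx":0,"ry":0,"rz":0},
  {"grip":0,"tx":0,"ty":0,"tz":-0.008,"rx":0,"ry":0,"rz":0},
  {"grip":0,"tx":0,"ty":0,"tz":-0.01,"rx":0,"ry":0,"rz":0},
  {"grip":0,"tx":0,"ty":0,"tz":-0.012,"rx":0,"ry":0,"rz":0},
  {"grip":0,"tx":0,"ty":0,"tz":-0.014,"rx":0,"ry":0,"rz":0},
  {"grip":0,"tx":0,"ty":0,"tz":-0.016,"rx":0,"ry":0,"rz":0},
])

```text
time: 18.8
tcp_pos: [0.542, 0.0315, 0.1818]
orientation: [-0.046, -0.706, -0.046, 0.706]
contact_force: [0.2, -0.3, -0.4]
grip_width: -0.004
```

```bash
python3 -c "
from h import *
rep()"
```

```text
t 18.8 s -26.64 F.n 0.15 [ 0.18 -0.27 -0.45]
side red [([253, 160, 10, 23, 204], [257.2, 171.2])]
angle est 0.135 res v [-0.1 -0.8]
```

Click 1: the lever is in the first notch and the force has fallen to 0. I'll continue.

Call:
play_rows([
  {"grip":0,"tx":0,"ty":0,"tz":-0.002,"rx":0,"ry":0,"rz":0},
  {"grip":0,"tx":0,"ty":0,"tz":-0.004,"rx":0,"ry":0,"rz":0},
  {"grip":0,"tx":0,"ty":0,"tz":-0.006,"rx":0,"ry":0,"rz":0},
  {"grip":0,"tx":0,"ty":0,"tz":-0.008,"rx":0,"ry":0,"rz":0},
  {"grip":0,"tx":0,"ty":0,"tz":-0.01,"rx":0,"ry":0,"rz":0},
  {"grip":0,"tx":0,"ty":0,"tz":-0.012,"rx":0,"ry":0,"rz":0},
  {"grip":0,"tx":0,"ty":0,"tz":-0.014,"rx":0,"ry":0,"rz":0},
  {"grip":0,"tx":0,"ty":0,"tz":-0.016,"rx":0,"ry":0,"rz":0},
])

```text
time: 19.85
tcp_pos: [0.5486, 0.0326, 0.1815]
orientation: [-0.047, -0.704, -0.046, 0.707]
contact_force: [-9.2, 0.1, 5.7]
grip_width: 0.0
```

```bash
python3 -c "
from h import *
rep()"
```

```text
t 19.85 s -19.92 F.n -9.07 [-9.16  0.06  5.71]
side red [([251, 159, 10, 24, 203], [255.2, 170.7])]
angle est 0.17 res v [-0.1 -0.8]
```

Call:
play_rows([
  {"grip":0,"tx":0,"ty":0,"tz":-0.002,"rx":0,"ry":0,"rz":0},
  {"grip":0,"tx":0,"ty":0,"tz":-0.004,"rx":0,"ry":0,"rz":0},
  {"grip":0,"tx":0,"ty":0,"tz":-0.006,"rx":0,"ry":0,"rz":0},
  {"grip":0,"tx":0,"ty":0,"tz":-0.008,"rx":0,"ry":0,"rz":0},
  {"grip":0,"tx":0,"ty":0,"tz":-0.01,"rx":0,"ry":0,"rz":0},
  {"grip":0,"tx":0,"ty":0,"tz":-0.01,"rx":0,"ry":0,"rz":0},
  {"grip":0,"tx":0,"ty":0,"tz":-0.01,"rx":0,"ry":0,"rz":0},
  {"grip":0,"tx":0,"ty":0,"tz":-0.01,"rx":0,"ry":0,"rz":0},
])

```text
time: 20.9
tcp_pos: [0.5573, 0.0335, 0.1819]
orientation: [-0.046, -0.706, -0.046, 0.706]
contact_force: [0.1, 0.4, 0.3]
grip_width: -0.0
```

```bash
python3 -c "
from h import *
rep()"
```

```text
t 20.9 s -11.17 F.n 0.18 [0.14 0.37 0.34]
side red [([245, 157, 10, 24, 202], [249.3, 168.5])]
angle est 0.275 res v [-0.  -0.4]
```

Click 2: the lever is in the second notch. One more, slowly.

Call:
play_rows([
  {"grip":0,"tx":0,"ty":0,"tz":-0.003,"rx":0,"ry":0,"rz":0},
  {"grip":0,"tx":0,"ty":0,"tz":-0.006,"rx":0,"ry":0,"rz":0},
  {"grip":0,"tx":0,"ty":0,"tz":-0.009,"rx":0,"ry":0,"rz":0},
  {"grip":0,"tx":0,"ty":0,"tz":-0.012,"rx":0,"ry":0,"rz":0},
  {"grip":0,"tx":0,"ty":0,"tz":-0.014,"rx":0,"ry":0,"rz":0},
  {"grip":0,"tx":0,"ty":0,"tz":-0.016,"rx":0,"ry":0,"rz":0},
  {"grip":0,"tx":0,"ty":0,"tz":-0.018,"rx":0,"ry":0,"rz":0},
  {"grip":0,"tx":0,"ty":0,"tz":-0.02,"rx":0,"ry":0,"rz":0},
])

```text
time: 21.95
tcp_pos: [0.5669, 0.0347, 0.1816]
orientation: [-0.047, -0.704, -0.046, 0.707]
contact_force: [-8.2, -1.3, 6.8]
grip_width: -0.0
```

```bash
python3 -c "
from h import *
rep()"
```

```text
t 21.95 s -1.53 F.n -8.33 [-8.24 -1.26  6.76]
side red [([244, 157, 11, 24, 199], [248.9, 168.7])]
angle est 0.28 res v [ 0.1 -0.7]
```

Call:
play_rows([
  {"grip":0,"tx":0,"ty":0,"tz":-0.001,"rx":0,"ry":0,"rz":0},
  {"grip":0,"tx":0,"ty":0,"tz":-0.002,"rx":0,"ry":0,"rz":0},
  {"grip":0,"tx":0,"ty":0,"tz":-0.004,"rx":0,"ry":0,"rz":0},
  {"grip":0,"tx":0,"ty":0,"tz":-0.005,"rx":0,"ry":0,"rz":0},
  {"grip":0,"tx":0,"ty":0,"tz":-0.006,"rx":0,"ry":0,"rz":0},
  {"grip":0,"tx":0,"ty":0,"tz":-0.008,"rx":0,"ry":0,"rz":0},
  {"grip":0,"tx":0,"ty":0,"tz":-0.009,"rx":0,"ry":0,"rz":0},
  {"grip":0,"tx":0,"ty":0,"tz":-0.01,"rx":0,"ry":0,"rz":0},
])

```text
time: 23.0
tcp_pos: [0.5737, 0.0351, 0.1816]
orientation: [-0.047, -0.705, -0.046, 0.707]
contact_force: [-4.9, -3.0, 2.7]
grip_width: 0.001
```

```bash
python3 -c "
from h import *
rep()"
```

```text
t 23.0 s 5.27 F.n -5.25 [-4.9  -2.97  2.72]
side red [([242, 156, 10, 24, 187], [246.3, 167.8])]
angle est 0.335 res v [-0.1 -0.8]
```

Call:
play_rows([
  {"grip":0,"tx":0,"ty":0,"tz":-0.001,"rx":0,"ry":0,"rz":0},
  {"grip":0,"tx":0,"ty":0,"tz":-0.002,"rx":0,"ry":0,"rz":0},
  {"grip":0,"tx":0,"ty":0,"tz":-0.003,"rx":0,"ry":0,"rz":0},
  {"grip":0,"tx":0,"ty":0,"tz":-0.004,"rx":0,"ry":0,"rz":0},
  {"grip":0,"tx":0,"ty":0,"tz":-0.005,"rx":0,"ry":0,"rz":0},
  {"grip":0,"tx":0,"ty":0,"tz":-0.005,"rx":0,"ry":0,"rz":0},
  {"grip":0,"tx":0,"ty":0,"tz":-0.005,"rx":0,"ry":0,"rz":0},
  {"grip":0,"tx":0,"ty":0,"tz":-0.005,"rx":0,"ry":0,"rz":0},
])

```text
time: 24.05
tcp_pos: [0.5782, 0.0363, 0.1819]
orientation: [0.046, 0.706, 0.046, -0.706]
contact_force: [-0.2, -0.1, 0.6]
grip_width: 0.002
```

```bash
python3 -c "
from h import *
rep()"
```

```text
t 24.05 s 9.86 F.n -0.23 [-0.22 -0.05  0.61]
side red [([238, 154, 10, 24, 200], [242.4, 165.7])]
angle est 0.415 res v [-0.1 -0.4]
```

Click 3: the lever is at about 0.415, the force has fallen to 0, and the finger is about 8 mm behind the grip. I'll withdraw backwards, then up.

Call:
play_rows([
  {"grip":0,"tx":0,"ty":0,"tz":0.02,"rx":0,"ry":0,"rz":0},
  {"grip":0,"tx":0,"ty":0,"tz":0.05,"rx":0,"ry":0,"rz":0},
  {"grip":0,"tx":0,"ty":0,"tz":0.07,"rx":0,"ry":0,"rz":0},
  {"grip":0,"tx":-0.04,"ty":0,"tz":0.07,"rx":0,"ry":0,"rz":0},
  {"grip":0,"tx":-0.1,"ty":0,"tz":0.07,"rx":0,"ry":0,"rz":0},
  {"grip":0,"tx":-0.18,"ty":0,"tz":0.07,"rx":0,"ry":0,"rz":0},
  {"grip":0,"tx":-0.22,"ty":0,"tz":0.07,"rx":0,"ry":0,"rz":0},
  {"grip":0,"tx":-0.24,"ty":0,"tz":0.07,"rx":0,"ry":0,"rz":0},
])

```text
time: 25.1
tcp_pos: [0.5365, 0.0307, 0.3272]
orientation: [0.046, 0.706, 0.046, -0.705]
contact_force: [0.1, -0.4, -0.3]
grip_width: -0.001
```

Call:
play_rows([
  {"grip":0,"tx":0,"ty":0,"tz":0,"rx":0,"ry":0,"rz":0},
  {"grip":0,"tx":0,"ty":0,"tz":0,"rx":0,"ry":0,"rz":0},
  {"grip":0,"tx":0,"ty":0,"tz":0,"rx":0,"ry":0,"rz":0},
  {"grip":0,"tx":0,"ty":0,"tz":0,"rx":0,"ry":0,"rz":0},
  {"grip":0,"tx":0,"ty":0,"tz":0,"rx":0,"ry":0,"rz":0},
  {"grip":0,"tx":0,"ty":0,"tz":0,"rx":0,"ry":0,"rz":0},
  {"grip":0,"tx":0,"ty":0,"tz":0,"rx":0,"ry":0,"rz":0},
  {"grip":0,"tx":0,"ty":0,"tz":0,"rx":0,"ry":0,"rz":0},
])

```text
time: 26.1
tcp_pos: [0.5365, 0.0307, 0.3259]
orientation: [-0.046, -0.706, -0.046, 0.706]
contact_force: [0.5, 0.1, 0.3]
grip_width: 0.002
```

```bash
python3 -c "
from h import *
rep()
s=read_camera('scene');d=read_camera('side');cv2.imwrite('pics/s6.png',s['image'])
r=[blobs(c,(0,150,60),(8,255,255),q)[0][1] for c,q in((s,(180,180,280,260)),(d,(220,140,290,210)))]
p=tri(s,r[0],d,r[1])[0];v=p[:2]-piv;print(p,'angle',np.arctan2(v[0],v[1])-CL, np.linalg.norm(v))"; python3 look.py 6
```

```text
t 26.1 s -32.14 F.n 0.52 [0.5  0.15 0.28]
side red [([238, 154, 10, 24, 198], [242.4, 165.6])]
angle est 0.415 res v [-0.1 -0.3]
[0.61227142 0.03538791 0.18842772] angle 0.41825778964059357 0.1586044601558698
26.25 [0.5365 0.0307 0.3259] F [ 0.04 -0.39 -0.4 ] [[0.0, 0.131, -0.991], [-0.0, -0.991, -0.131], [-1.0, 0.0, -0.0]]
side [([238, 154, 10, 24, 202], [242.4, 165.7])]
scene [([225, 204, 14, 29, 296], [232.1, 217.5])]
wrist []
```

View pics/wrist6.png

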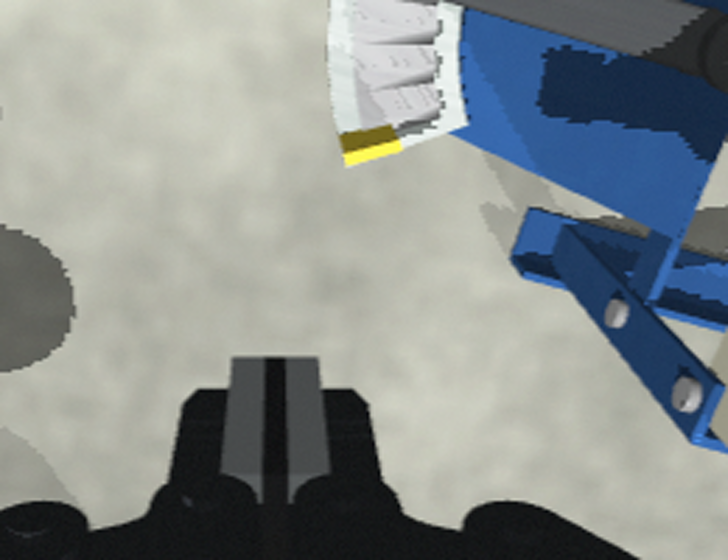

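View pics/s6.png

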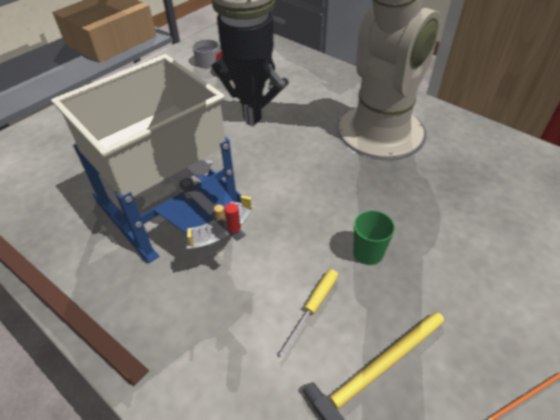

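The lever stands at 0.418 rad in the third notch, with the grip at (232,217) in the scene view. The finger is well clear, and the hammer, screwdriver and cup have not moved. Handing in.

```bash
python3 -c "
from bench import *
print(hand_in())"
```

```text
the job is handed in; nothing more can be done
None
```

The lever is standing in the third notch from closed, and the job is handed in at about 26 s on the robot's clock. It was left two clicks open. With the shut fingertips I pushed it back to the closed stop, then went round to the robot side and pushed it open.

- **Closed stop:** I took it as reached when the force rose by 7 N, to 18 N, for only 0.1 mm of movement.
- **Clicks:** I counted three on the way open. The lever read about 0.135, 0.275 and 0.415 rad, and the force fell to about zero at each. The push force read about 9 N at most while opening, a little above the 4 to 7 N you gave.
- **Final position:** After I took the finger away, the two cameras put the lever at 0.418 rad, against 0.42 for the third notch. It held there for the second I waited. It never went past the third notch, as the finger stopped about 8 mm short of the grip there.
- **Surroundings:** The tool force read about zero, and the hammer, screwdriver and cup look unmoved in the scene picture.
- **Disagreement:** My first camera estimate was about 2 mm off along the push direction. The contact points on both sides of the grip showed this, and I corrected for it before opening the lever.

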